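# Fit the filter cell on the bench fume extractor

### The arm

A 6-joint arm with a two-finger parallel gripper is mounted at the origin on the work surface; the furniture and walls round the work are solid. World frame = base frame: x ahead of the robot, y to its left, z up, the work surface at z = 0. Lengths are in m, angles in rad, forces in N, time in s.
With the tool pointing down it reaches from about 0.3 to 1 m from the base axis. Payload 5.1 kg.
Tool frame: the origin (TCP) lies between the finger pads; the fingertips stand 17 mm ahead of it and the grasp point (between the pads) lies 2 mm behind it; z points along the fingers, y is the line along which they close (so a half turn about z gives the same grasp; the last joint's range is limited). The gripper opens to 95 mm and grips with 3 to 60 N. Pads are 20 mm wide; open, the fingers measure 119 mm over their backs; the gripper's body (75 mm by 180 mm) begins 59 mm behind the grasp point.
Start: joints at [1.234, 0.124, 1.65, -0, 1.367, -0.083], TCP at [0.163, 0.629, 0.232] pointing down, gripper open.
Joint ranges: [-2.61, 2.61], [-1.02, 2.33], [0.03, 2.71], [-1.35, 4.49], [0.32, 2.68], [-2.91, 2.91]. Speed limits (rad/s): [2.57, 2.57, 3.14, 3.14, 3.14, 3.14].

### API

Orientations are given as [roll, pitch, yaw] about the fixed x, y, z axes, in that order (R = Rz(yaw) Ry(pitch) Rx(roll)).
In Python, from station import ctrl, optics, ticket gives the robot as it stands. The module is installed in compiled form; this text tells all that it offers.
- The arm moves only by the tool servo_tool, never from a script. Its argument "increments" is a list of rows, each an object of numbers: "tx", "ty", "tz": the shift along the tool's x, y, z scaled (see below); "wx", "wy", "wz": the turn, a rotation vector about the tool's x, y, z scaled (see below); "grip": the finger opening in mm, from 0 to 95.1. In form: [{"tx": .., "ty": .., "tz": .., "wx": .., "wy": .., "wz": .., "grip": ..}, ...]. A call has 1 to 12 rows; each row shifts and turns the commanded pose from where the row before left it, along the tool's axes as they then stand; what a row does not reach is not made up. The controller multiplies each number of a shift by 0.05 m and each number of a turn by 4 degrees. A row lasts 1/8 s, in which the tool goes at most 62.5 mm and 10.7 degrees, less where a joint would pass 70% of its speed; a pose out of reach is approached as far as the arm can. A call with a number of a shift or a turn outside -1 to 1 is refused whole. A call with a gripper value outside its range is refused whole. The fingers move at their own pace and stop on an object; "grip_force" is the grip in N (left out, the last holds). Time passes only in rows, so rows that do not move let the fingers close. It gives the time, the measured TCP pose, the force, the opening and the grip force at its end, in the units of the state.
- ctrl.sense(): the state, without advancing time (a new reading comes with each control period).
- optics.read_camera(name): name is "side" or "top"; returns a dict with "pixels" (384x512x3 uint8, blue, green, red), "intrinsics" (3x3 intrinsics, pixels), "k1" (the pictures are not rectified: a ray, as slopes to the right and down, at radius r is drawn at 1 + k1 r^2 times it, then the intrinsics apply), "cam_to_world" (4x4, takes a point from camera to world coordinates). Camera axes: x right, y up, looking along -z (the intrinsics and any distortion apply to the point x, -y, -z); pixel columns grow to the right and rows downward; lengths in m; the calibration is good to about 2 mm. A picture is of the moment at which its call begins. There is no depth.
- ticket.job_done(): hands the job in; it is judged then, once.
The state is a dict: "time": time; "joint_positions": joint angles; "joint_velocities": joint speeds; "joint_torque": joint torques, N m; "tcp_pos": TCP position; "orientation": TCP orientation; "wrist_force": force on the tool from outside, world axes, zero at the start; "moment": the same for the moment, N m; "opening": opening from 0.0 (shut) to 1.0 (fully open); "grasp_force": force on a finger pad.
Only numpy, scipy, OpenCV 4.12 (cv2) and the standard library are available. Lean on these libraries where they do the work, as an engineer would, in place of code of your own. Each camera call takes 0.05 s, during which the arm holds its last target. There are 200 camera calls.

### The job

First shut the fume extractor's air damper: turn its knob until the pointer lines up with the long index mark on the dial. Then pick up the knurled filter cell, set it over the inlet spigot, turn it without forcing until the hidden keyways in its bore drop over the three pins, and press it straight down fully home against the sprung seal, flange flat on the top plate. Finish while still holding it pressed home, so that I can swing the clips over its flange; do not disturb the hand tools and the spool lying round the job.

Things in the scene. Friction and masses are not known exactly. Their poses are not given: they have to be found in the camera images.
- extractor: dark grey bench fume extractor, a fixed box 190 (x) x 270 (y) x 80 high with a light grey top plate; origin: centre of its underside, on the bench; its -x face (louvres, rocker switch) is the front. On the plate: inlet spigot at x 0, y +65; damper knob at x 0, y -68; two low swivel clips (9 high) 47 from the spigot's axis
- spigot_seat (a point): point on the spigot's axis at top-plate level, axes parallel to the extractor's. Spigot: upright bare metal stub 36 across, 32 high, top 5 mm coned to 29 across. Three equal round steel cross pins, 5 thick, stick out of it to 22.5 from the axis, 20 above the plate (centres), along this point's +x and 120 degrees either way from it
- seal_top (a point): centre of the top face of the sprung black seal ring (41 inside, 59 outside) round the spigot's foot. Left alone it stands 6 above the top plate; it sinks straight down under the filter cell, pushing back with 4 N at first and 10 N when flush with the plate. It lifts the cell by 6 again as soon as nobody presses on it
- damper (a joint): angle of the damper knob, rad, counterclockwise from above positive, -1.4 to 1.4; 0: the pointer is at the long index mark (damper shut). It turns against light friction (0.05 N m) and stays where it is left
- knob_grip (a point): point on the knob's axis, 26 above the top plate, where to grip. The knob is a black skirt 41 across (top 9.5 above the plate) with an upright finger bar on it, 12 thick, about 42 long, its top 34.5 above the plate. The point's -x axis points along the bar to the pointer end (white line)
- index_mark (a point): outer part of the long white index mark on the black dial under the knob, on the extractor's front side of the knob's axis, on the top plate
- filter_cell: loose round bare metal filter cell, 40 high, about 0.17 kg: knurled collar 56 across (57 over the knurl) with a wire grille on its closed top, and a flange 65 across, 4 thick, round its open bottom edge; it stands flange down on the bench. Origin: centre of its underside, z up; the x axis is no guide to the keyways
- cell_top (a point): centre of the grille, 40 above the filter cell's underside. The cell's bore, hidden from outside, is 38 across (1 play round the spigot), 35 deep, with three straight keyways 120 degrees apart, 8.5 wide, 27 long from the bottom edge; which way they point is found by feel. Out of line the cell rides on the pins, underside 22.5 above the top plate; in line it drops onto the seal
- screwdriver: small yellow screwdriver, 131 long, lying on the bench; bystander
- spool: solder spool, 52 across, 40 high, standing on the bench; bystander
- cutter: orange side cutters, 132 long, lying on the bench; bystander
- hammer: hammer with wooden handle, 304 long, lying on the bench; bystander

How it is judged:
On the way, in this order (a step that is already met when the one before it is completed fails the run):
1. the damper knob's pointer lines up with the long index mark, the filter cell not yet on the spigot (value of joint damper between -0.1 and 0.1 rad and horizontal distance between filter_cell and spigot_seat above 0.04 m), for 0.3 s.
2. the filter cell is keyed over the pins and pressed home (z of filter_cell in the frame of spigot_seat below 0.002 m and horizontal distance between filter_cell and spigot_seat below 0.003 m and angle between filter_cell's own z axis and vertical below 0.06 rad), for 0.2 s.
At the end, for the whole second after the job is handed in: pointer within 0.1 rad of the long index mark; filter cell keyed over the pins, underside within 2 mm of the top plate, within 3 mm of the spigot's axis, upright within 0.06 rad, seal sunk to within 2 mm of the plate; the fingers still hold it there, at rest (all of step 2 and value of joint damper between -0.1 and 0.1 rad and z of seal_top in the frame of spigot_seat below 0.002 m and contact force between the fingers and filter_cell above 2 N and linear speed of filter_cell below 0.01 m/s); the arm keeps its last pose, push and grip.
It fails at once if the screwdriver, spool, side cutters or hammer are moved by more than 30 mm (distance of any of screwdriver, spool, cutter, hammer from where it was at the start of the episode above 0.03 m).
It fails at once if the filter cell is forced against the extractor with more than 90 N (contact force between filter_cell and extractor above 90 N).
It also fails if it takes over 67 s, if anything falls off the work surface, if the arm or the gripper's body presses on something with over 40 N, if the wrist force passes 120 N, or if a joint passes its speed limit or range.

## Working session

There is one attempt and no reset: what is moved stays moved. The work goes in short steps, Python scripts to look and compute and a tool call to move; the robot and the scene stay as the last step left them, time stands still between calls to the robot, and variables do not carry over. Pictures are saved under pics/ and viewed, at most 10 in all, crops included, and the job is handed in when it is done.

Besides the shell and the picture viewer there is one more tool, called after "Call:" by a JSON object that holds its "method" and its "body". servo_tool: Moves the arm, as the interface text tells. Shifts and turns lie within -1 to 1; 1 stands for 0.05 m of shift or 4 degrees of turn. Its arguments: {"type":"object","properties":{"increments":{"type":"array"},"grip_force":{"type":"number"}},"required":["increments"]}

```bash
mkdir -p pics; python3 - <<'E'
from station import ctrl, optics
import cv2,numpy as np
s=ctrl.sense()
print({k:np.round(v,3).tolist() for k,v in s.items()})
for n in("top","side"):
    c=optics.read_camera(n); cv2.imwrite(f"pics/{n}0.png",c["pixels"])
    print(n,c["intrinsics"],c["k1"],np.round(c["cam_to_world"],4))
E
```

```text
{'time': 0.0, 'joint_positions': [1.234, 0.124, 1.652, -0.0, 1.368, -0.083], 'joint_velocities': [0.0, 0.001, -0.001, 0.001, 0.002, 0.0], 'joint_torque': [-0.0, -41.76, -35.993, 0.077, 0.049, -0.0], 'tcp_pos': [0.163, 0.629, 0.23], 'orientation': [-3.14, -0.0, 2.888], 'wrist_force': [-0.372, -0.542, -0.046], 'moment': [0.025, 0.016, -0.014], 'grasp_force': 0.0, 'opening': 1.001}
top [[367.80697529   0.         250.79033783]
 [  0.         367.80697529 190.62776461]
 [  0.           0.           1.        ]] -0.05798479719534737 [[-0.0196  0.9926 -0.1198  0.4441]
 [-0.9997 -0.0215 -0.0142  0.0758]
 [-0.0166  0.1195  0.9927  1.1097]
 [ 0.      0.      0.      1.    ]]
side [[445.54122538   0.         247.9699154 ]
 [  0.         445.54122538 183.13843778]
 [  0.           0.           1.        ]] -0.06476343529153471 [[ 0.9588  0.154  -0.2386  0.2643]
 [-0.284   0.5129 -0.8101 -0.9532]
 [-0.0024  0.8445  0.5355  0.7801]
 [ 0.      0.      0.      1.    ]]
```

View pics/top0.png

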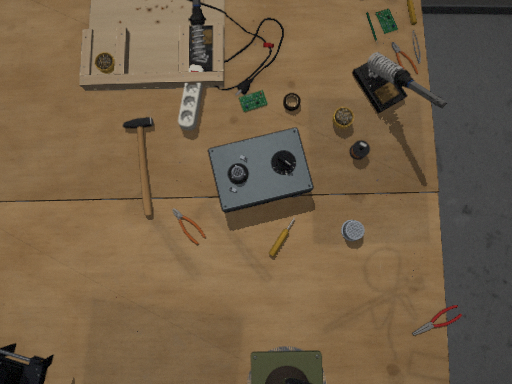

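View pics/side0.png

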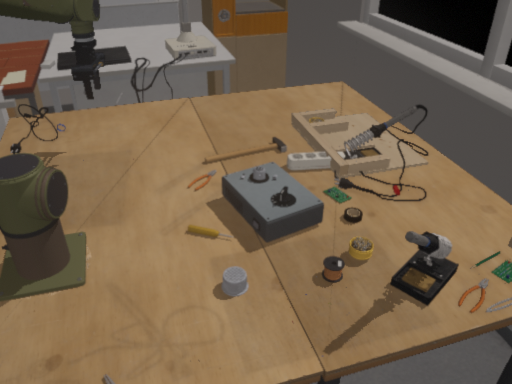

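The top view shows the extractor (260,170), spigot (238,174), knob (284,162) and cell (353,231). In the side view the cell is at (235,282) and the knob at (284,195). Next I'll enlarge the knob and spigot and measure.

```bash
cat > h.py <<'E'
import numpy as np, cv2
from station import ctrl, optics
def cam(n):
    c=optics.read_camera(n); c["d"]=np.array([c["k1"],0,0,0,0.]); return c
def ray(c,uv):
    p=cv2.undistortPoints(np.array([[uv]],float),c["intrinsics"],c["d"])[0,0]
    M=c["cam_to_world"]; return M[:3,3], M[:3,:3]@np.array([p[0],-p[1],-1])
def onz(c,uv,z):
    o,d=ray(c,uv); return o+d*(z-o[2])/d[2]
def proj(c,P):
    M=c["cam_to_world"]; q=(np.atleast_2d(P)-M[:3,3])@M[:3,:3]*[1,-1,-1]
    return cv2.projectPoints(q,np.zeros(3),np.zeros(3),c["intrinsics"],c["d"])[0][:,0]
def tri(a,ua,b,ub):
    o1,d1=ray(a,ua);o2,d2=ray(b,ub)
    t=np.linalg.lstsq(np.c_[d1,-d2],o2-o1,rcond=None)[0]
    p,q=o1+t[0]*d1,o2+t[1]*d2; return (p+q)/2,np.linalg.norm(p-q)
E
python3 - <<'E'
from h import *
t,s=cam("top"),cam("side")
T=lambda im,x,y,w,h,k:cv2.resize(im[y:y+h,x:x+w],None,fx=k,fy=k,interpolation=cv2.INTER_CUBIC)
a=T(t["pixels"],200,120,120,95,6)
b=T(s["pixels"],215,155,114,85,6)
cv2.imwrite("pics/tz.png",a);cv2.imwrite("pics/sz.png",b)
c1=T(t["pixels"],330,210,50,40,8);c2=T(s["pixels"],210,260,50,40,8)
cv2.imwrite("pics/cell.png",np.hstack([c1,c2]))
E
```

```text
(no output)
```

View pics/tz.png

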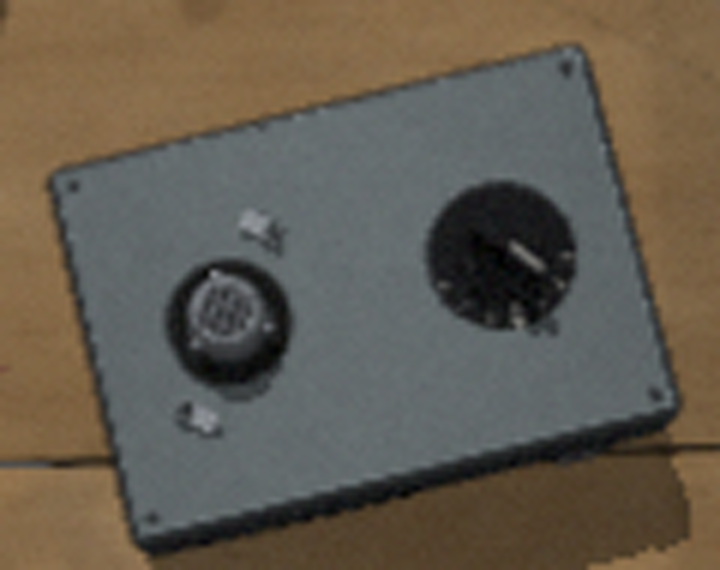

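View pics/sz.png

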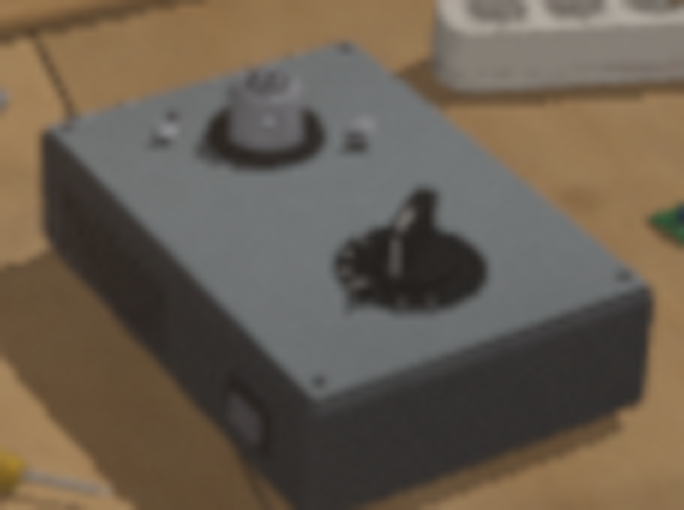

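View pics/cell.png

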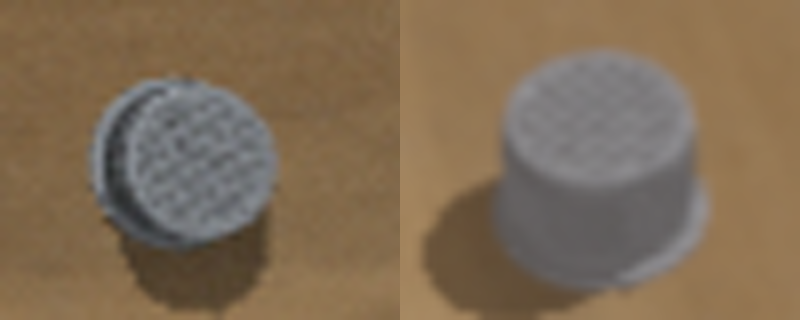

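The top crop shows the knob pointer's white line running from (512,243) to (543,270), with the knob centred near (500,252). The long index mark is near (517,318), and the spigot top near (228,308) with pins at its sides. In the side crop the white line runs from (408,212) to (395,275). The cell crop shows a round grille in both views. Next I'll measure them.

```bash
python3 - <<'E'
from h import *
t,s=cam("top"),cam("side")
# plate: bluish-grey mask within the extractor box
im=t["pixels"].astype(int); b,g,r=im[...,0],im[...,1],im[...,2]
m=((b>r+3)&(g>75)&(b<190)).astype(np.uint8); mm=np.zeros_like(m); mm[125:215,203:318]=m[125:215,203:318]
mm=cv2.morphologyEx(mm,cv2.MORPH_OPEN,np.ones((2,2),np.uint8))
c=max(cv2.findContours(mm,0,2)[0],key=cv2.contourArea)
P=np.array([onz(t,p[0],.08)[:2] for p in c]); rc=cv2.minAreaRect((P*1000).astype(np.float32)); print("plate",rc, np.round(cv2.boxPoints(rc)))
f=lambda X,Y,x,y,k:((X+.5)/k+x-.5,(Y+.5)/k+y-.5)
T=lambda X,Y:f(X,Y,200,120,6); S=lambda X,Y:f(X,Y,215,155,6)
print("spig top",onz(t,T(225,306),.112), tri(t,T(225,306),s,S(268,80)))
print("knob dial",onz(t,T(502,256),.08),onz(s,S(411,270),.08))
print("line in",onz(t,T(512,243),.1145),onz(s,S(408,212),.1145))
print("line out",onz(t,T(543,270),.10),tri(t,T(543,270),s,S(395,275)))
print("index",onz(t,T(517,320),.08),onz(s,S(352,300),.08))
print("screws",[onz(t,T(*q),.08)[:2].round(4) for q in((72,187),(567,68),(655,395),(152,518))])
C=lambda X,Y:f(X,Y,330,210,8);D=lambda X,Y:f(X-400,Y,210,260,8)
print("cell",onz(t,C(203,160),.04),onz(s,D(599,117),.04),tri(t,C(203,160),s,D(599,117)))
print("cell flange",onz(t,C(178,163),.004), onz(t,C(183,162),.002))
q=ctrl.sense();print(q["time"],q["tcp_pos"],q["orientation"])
E
```

```text
plate ((630.2818603515625, 61.218772888183594), (178.6448211669922, 258.699951171875), 12.80313777923584) [[515. 168.]
 [572. -85.]
 [746. -45.]
 [689. 207.]]
spig top [0.62092332 0.12666376 0.112     ] (array([0.61908059, 0.12696806, 0.11293368]), np.float64(0.0033832962630658625))
knob dial [ 0.64769289 -0.00344194  0.08      ] [ 0.64528159 -0.00387494  0.08      ]
line in [ 0.64683307 -0.00555832  0.1145    ] [ 0.64135399 -0.00659482  0.1145    ]
line out [ 0.63670674 -0.02073071  0.1       ] (array([ 0.63471149, -0.02066411,  0.09128623]), np.float64(0.007374916894213972))
index [ 0.61680059 -0.00957509  0.08      ] [ 0.61122713 -0.01877141  0.08      ]
screws [array([0.6859, 0.2006]), array([ 0.7387, -0.0375]), array([ 0.5797, -0.0733]), array([0.5267, 0.164 ])]
cell [ 0.45321485 -0.20815203  0.04      ] [ 0.45006385 -0.20780436  0.04      ] (array([ 0.45166818, -0.2078693 ,  0.03986318]), np.float64(0.0031550797321558887))
cell flange [ 0.45262383 -0.20826265  0.004     ] [ 0.45296807 -0.21067553  0.002     ]
0.3 [0.16315537 0.62896824 0.23120455] [-3.14084517e+00 -3.45913601e-05  2.88780179e+00]
```

Call:
{"method": "servo_tool", "body": {"increments": [{"tx": -0.835, "ty": -0.655, "grip": 50}, {"tx": -0.835, "ty": -0.655}, {"tx": -0.835, "ty": -0.655}, {"tx": -0.835, "ty": -0.655}, {"tx": -0.835, "ty": -0.655}, {"tx": -0.835, "ty": -0.655}, {"tx": -0.835, "ty": -0.655}, {"tx": -0.835, "ty": -0.655}, {"tx": -0.835, "ty": -0.655}, {"tx": -0.835, "ty": -0.655}, {"tx": -0.835, "ty": -0.655}, {"tx": -0.835, "ty": -0.655}], "grip_force": 15}}

```text
validation failed for argument at $.in...
```

Call:
{"method": "servo_tool", "body": {"increments": [{"tx": -0.835, "ty": -0.655, "wz": -1}, {"tx": -0.82, "ty": -0.68, "wz": -1}, {"wz": -1}, {"wz": -1}, {"wz": -1}, {"wz": -1}, {"wz": -1}, {"wz": -1}, {"wz": -1}, {"wz": -1}, {"wz": -1}, {"wz": -1}]}}

```text
validation failed for argument at $.in...
```

Call:
{"method": "servo_tool", "body": {"increments": [{"wz": -1}, {"wz": -1}, {"wz": -1}, {"wz": -1}, {"wz": -1}, {"wz": -0.9}, {"wz": 0}]}}

```text
validation failed for argument at $.in...
```

```bash
cat >> h.py <<'E'
def need(P,yaw=None):
    s=ctrl.sense(); y=s["orientation"][2]; p=np.array(s["tcp_pos"])
    d=(np.array(P)-p)/.05
    print("t",round(s["time"],2),"pos",p.round(4),"rpy",np.degrees(s["orientation"]).round(2),"j6",round(s["joint_positions"][5],2))
    print("tx %.3f ty %.3f tz %.3f"%(d[0]*np.cos(y)+d[1]*np.sin(y), d[0]*np.sin(y)-d[1]*np.cos(y), -d[2]))
    if yaw is not None: print("wz %.2f"%(-((yaw-np.degrees(y)+180)%360-180)/4))
E
python3 -c "
from h import *
need([.6465,-.0037,.111],237)"
```

```text
t 0.3 pos [0.1632 0.629  0.2312] rpy [-179.96   -0.    165.46] j6 -0.08
tx -12.534 ty -9.821 tz 2.404
wz -17.89
```

Call:
{"method": "servo_tool", "body": {"increments": [{"tx": -0.835, "ty": -0.655, "tz": 0, "wx": 0, "wy": 0, "wz": 0, "grip": 50}, {"tx": -0.835, "ty": -0.655, "tz": 0, "wx": 0, "wy": 0, "wz": 0, "grip": 50}, {"tx": -0.835, "ty": -0.655, "tz": 0, "wx": 0, "wy": 0, "wz": 0, "grip": 50}, {"tx": -0.835, "ty": -0.655, "tz": 0, "wx": 0, "wy": 0, "wz": 0, "grip": 50}, {"tx": -0.835, "ty": -0.655, "tz": 0, "wx": 0, "wy": 0, "wz": 0, "grip": 50}, {"tx": -0.835, "ty": -0.655, "tz": 0, "wx": 0, "wy": 0, "wz": 0, "grip": 50}, {"tx": -0.835, "ty": -0.655, "tz": 0, "wx": 0, "wy": 0, "wz": 0, "grip": 50}, {"tx": -0.835, "ty": -0.655, "tz": 0, "wx": 0, "wy": 0, "wz": 0, "grip": 50}, {"tx": -0.835, "ty": -0.655, "tz": 0, "wx": 0, "wy": 0, "wz": 0, "grip": 50}, {"tx": -0.835, "ty": -0.655, "tz": 0, "wx": 0, "wy": 0, "wz": 0, "grip": 50}, {"tx": -0.835, "ty": -0.655, "tz": 0, "wx": 0, "wy": 0, "wz": 0, "grip": 50}, {"tx": -0.835, "ty": -0.655, "tz": 0, "wx": 0, "wy": 0, "wz": 0, "grip": 50}], "grip_force": 15}}

```text
time: 1.8
tcp_pos: [0.5504, 0.1214, 0.2318]
orientation: [3.141, 0.0, 2.888]
wrist_force: [1.1, 1.3, 0.2]
opening: 0.527
grasp_force: 0.0
```

Call:
{"method": "servo_tool", "body": {"increments": [{"tx": -0.835, "ty": -0.655, "tz": 0, "wx": 0, "wy": 0, "wz": 0, "grip": 50}, {"tx": -0.835, "ty": -0.655, "tz": 0, "wx": 0, "wy": 0, "wz": 0, "grip": 50}, {"tx": -0.835, "ty": -0.655, "tz": 0, "wx": 0, "wy": 0, "wz": -1, "grip": 50}, {"tx": 0, "ty": 0, "tz": 0, "wx": 0, "wy": 0, "wz": -1, "grip": 50}, {"tx": 0, "ty": 0, "tz": 0, "wx": 0, "wy": 0, "wz": -1, "grip": 50}, {"tx": 0, "ty": 0, "tz": 0, "wx": 0, "wy": 0, "wz": -1, "grip": 50}, {"tx": 0, "ty": 0, "tz": 0, "wx": 0, "wy": 0, "wz": -1, "grip": 50}, {"tx": 0, "ty": 0, "tz": 0, "wx": 0, "wy": 0, "wz": -1, "grip": 50}, {"tx": 0, "ty": 0, "tz": 0, "wx": 0, "wy": 0, "wz": -1, "grip": 50}, {"tx": 0, "ty": 0, "tz": 0, "wx": 0, "wy": 0, "wz": -1, "grip": 50}, {"tx": 0, "ty": 0, "tz": 0, "wx": 0, "wy": 0, "wz": -1, "grip": 50}, {"tx": 0, "ty": 0, "tz": 0, "wx": 0, "wy": 0, "wz": -1, "grip": 50}]}}

```text
time: 3.3
tcp_pos: [0.646, -0.0036, 0.2315]
orientation: [3.141, -0.0, -2.695]
wrist_force: [-0.5, 0.0, -0.0]
opening: 0.525
grasp_force: 0.0
```

Call:
{"method": "servo_tool", "body": {"increments": [{"tx": 0, "ty": 0, "tz": 0, "wx": 0, "wy": 0, "wz": -1, "grip": 50}, {"tx": 0, "ty": 0, "tz": 0, "wx": 0, "wy": 0, "wz": -1, "grip": 50}, {"tx": 0, "ty": 0, "tz": 0, "wx": 0, "wy": 0, "wz": -1, "grip": 50}, {"tx": 0, "ty": 0, "tz": 0, "wx": 0, "wy": 0, "wz": -1, "grip": 50}, {"tx": 0, "ty": 0, "tz": 0, "wx": 0, "wy": 0, "wz": -1, "grip": 50}, {"tx": 0, "ty": 0, "tz": 0, "wx": 0, "wy": 0, "wz": -1, "grip": 50}, {"tx": 0, "ty": 0, "tz": 0, "wx": 0, "wy": 0, "wz": -1, "grip": 50}, {"tx": 0, "ty": 0, "tz": 0, "wx": 0, "wy": 0, "wz": -0.9, "grip": 50}, {"tx": 0, "ty": 0, "tz": 0, "wx": 0, "wy": 0, "wz": 0, "grip": 50}]}}

```text
time: 4.42
tcp_pos: [0.646, -0.0036, 0.2316]
orientation: [3.141, -0.0, -2.146]
wrist_force: [-0.6, -0.3, -1.1]
opening: 0.525
grasp_force: 0.0
```

```bash
python3 -c "
from h import *
need([.6465,-.0037,.111],237)"
```

```text
t 4.42 pos [ 0.646  -0.0036  0.2316] rpy [ 179.99   -0.   -122.98] j6 -2.65
tx -0.003 ty -0.009 tz 2.411
wz 0.00
```

Call:
{"method": "servo_tool", "body": {"increments": [{"tx": 0, "ty": 0, "tz": 0.7, "wx": 0, "wy": 0, "wz": 0, "grip": 50}, {"tx": 0, "ty": 0, "tz": 0.7, "wx": 0, "wy": 0, "wz": 0, "grip": 50}, {"tx": 0, "ty": 0, "tz": 0.5, "wx": 0, "wy": 0, "wz": 0, "grip": 50}, {"tx": 0, "ty": 0, "tz": 0.3, "wx": 0, "wy": 0, "wz": 0, "grip": 50}, {"tx": 0, "ty": 0, "tz": 0.2, "wx": 0, "wy": 0, "wz": 0, "grip": 50}, {"tx": 0, "ty": 0, "tz": 0, "wx": 0, "wy": 0, "wz": 0, "grip": 0}, {"tx": 0, "ty": 0, "tz": 0, "wx": 0, "wy": 0, "wz": 0, "grip": 0}, {"tx": 0, "ty": 0, "tz": 0, "wx": 0, "wy": 0, "wz": 0, "grip": 0}, {"tx": 0, "ty": 0, "tz": 0, "wx": 0, "wy": 0, "wz": 0, "grip": 0}]}}

```text
time: 5.55
tcp_pos: [0.6462, -0.0035, 0.1124]
orientation: [-3.141, 0.0, -2.146]
wrist_force: [-5.2, 2.7, 4.8]
opening: 0.163
grasp_force: 3.7
```

```bash
python3 - <<'E'
from h import *
need([.6465,-.0037,.111],192.7); s=ctrl.sense(); print(s["wrist_force"],s["moment"],s["opening"],s["grasp_force"])
c=cam("side"); cv2.imwrite("pics/k.png",cv2.resize(c["pixels"][130:250,205:345],None,fx=5,fy=5,interpolation=2))
E
```

```text
t 5.55 pos [ 0.6462 -0.0035  0.1124] rpy [-1.7998e+02  2.0000e-02 -1.2295e+02] j6 -2.66
tx 0.000 ty -0.006 tz 0.028
wz 11.09
[-5.19010348  2.70449453  4.82705419] [ 0.68682301  1.22615141 -0.04567693] 0.16270490254921052 3.685502589214593
```

View pics/k.png

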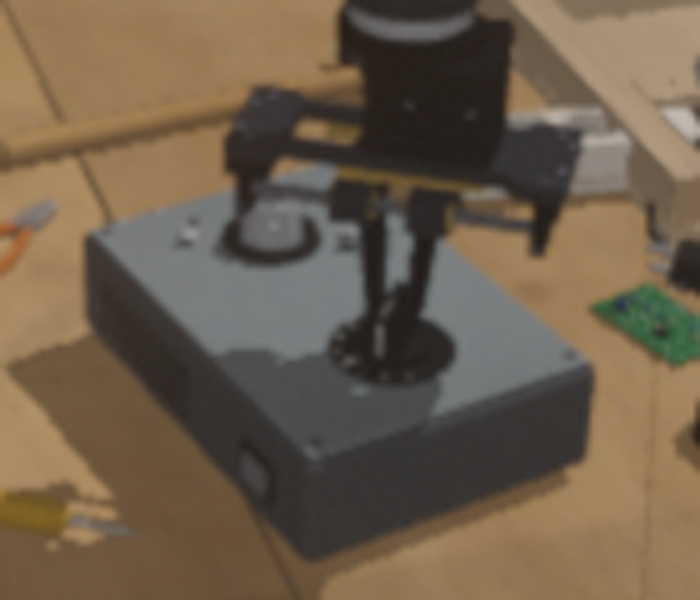

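The fingers straddle the bar near (400,320) and are not fully closed yet, so I'll let them close.

Call:
{"method": "servo_tool", "body": {"increments": [{"tx": 0, "ty": 0, "tz": 0, "wx": 0, "wy": 0, "wz": 0, "grip": 0}, {"tx": 0, "ty": 0, "tz": 0, "wx": 0, "wy": 0, "wz": 0, "grip": 0}, {"tx": 0, "ty": 0, "tz": 0, "wx": 0, "wy": 0, "wz": 0, "grip": 0}]}}

```text
time: 5.98
tcp_pos: [0.6456, -0.0032, 0.1123]
orientation: [3.14, -0.0, -2.146]
wrist_force: [-4.4, 1.9, 5.1]
opening: 0.124
grasp_force: 15.0
```

Call:
{"method": "servo_tool", "body": {"increments": [{"tx": 0, "ty": 0, "tz": 0, "wx": 0, "wy": 0, "wz": 1, "grip": 0}, {"tx": 0, "ty": 0, "tz": 0, "wx": 0, "wy": 0, "wz": 1, "grip": 0}, {"tx": 0, "ty": 0, "tz": 0, "wx": 0, "wy": 0, "wz": 1, "grip": 0}, {"tx": 0, "ty": 0, "tz": 0, "wx": 0, "wy": 0, "wz": 1, "grip": 0}, {"tx": 0, "ty": 0, "tz": 0, "wx": 0, "wy": 0, "wz": 1, "grip": 0}, {"tx": 0, "ty": 0, "tz": 0, "wx": 0, "wy": 0, "wz": 1, "grip": 0}, {"tx": 0, "ty": 0, "tz": 0, "wx": 0, "wy": 0, "wz": 1, "grip": 0}, {"tx": 0, "ty": 0, "tz": 0, "wx": 0, "wy": 0, "wz": 1, "grip": 0}, {"tx": 0, "ty": 0, "tz": 0, "wx": 0, "wy": 0, "wz": 1, "grip": 0}, {"tx": 0, "ty": 0, "tz": 0, "wx": 0, "wy": 0, "wz": 1, "grip": 0}, {"tx": 0, "ty": 0, "tz": 0, "wx": 0, "wy": 0, "wz": 1, "grip": 0}, {"tx": 0, "ty": 0, "tz": 0, "wx": 0, "wy": 0, "wz": 0.1, "grip": 0}]}}

```text
time: 7.48
tcp_pos: [0.6454, -0.003, 0.1122]
orientation: [3.14, -0.002, -2.921]
wrist_force: [-4.8, 1.9, 5.9]
opening: 0.126
grasp_force: 15.0
```

Call:
{"method": "servo_tool", "body": {"increments": [{"tx": 0, "ty": 0, "tz": 0, "wx": 0, "wy": 0, "wz": 0, "grip": 0}, {"tx": 0, "ty": 0, "tz": 0, "wx": 0, "wy": 0, "wz": 0, "grip": 0}, {"tx": 0, "ty": 0, "tz": 0, "wx": 0, "wy": 0, "wz": 0, "grip": 50}, {"tx": 0, "ty": 0, "tz": 0, "wx": 0, "wy": 0, "wz": 0, "grip": 50}, {"tx": 0, "ty": 0, "tz": -0.8, "wx": 0, "wy": 0, "wz": 0, "grip": 80}, {"tx": 0, "ty": 0, "tz": -0.8, "wx": 0, "wy": 0, "wz": 0, "grip": 80}, {"tx": 0, "ty": 0, "tz": -0.4, "wx": 0, "wy": 0, "wz": 0, "grip": 80}]}}

```text
time: 8.35
tcp_pos: [0.6473, -0.0039, 0.2144]
orientation: [-3.14, 0.004, -2.921]
wrist_force: [0.4, 0.0, 0.5]
opening: 0.595
grasp_force: 0.0
```

```bash
python3 - <<'E'
from h import *
need([.4525,-.208,.212])
c=cam("side"); a=cv2.resize(c["pixels"][160:230,240:330],None,fx=6,fy=6,interpolation=2); cv2.imwrite("pics/k2.png",a)
E
```

```text
t 8.35 pos [ 0.6473 -0.0039  0.2144] rpy [-179.91    0.23 -167.35] j6 -1.88
tx 4.696 ty -3.130 tz 0.049
```

View pics/k2.png

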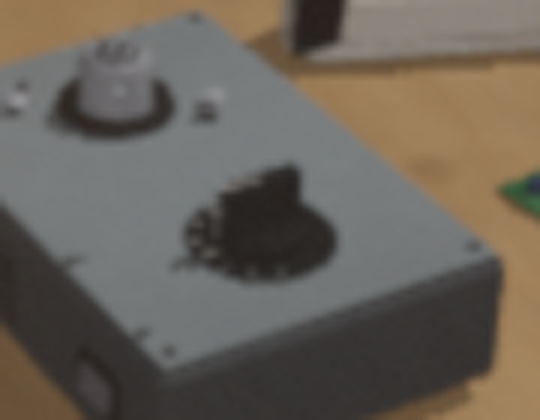

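The pointer's white end (222,200) now faces the front. Next I'll move to the cell.

Call:
{"method": "servo_tool", "body": {"increments": [{"tx": 0.785, "ty": -0.52, "tz": 0, "wx": 0, "wy": 0, "wz": 0, "grip": 80}, {"tx": 0.785, "ty": -0.52, "tz": 0, "wx": 0, "wy": 0, "wz": 0, "grip": 80}, {"tx": 0.785, "ty": -0.52, "tz": 0, "wx": 0, "wy": 0, "wz": 0, "grip": 80}, {"tx": 0.785, "ty": -0.52, "tz": 0, "wx": 0, "wy": 0, "wz": 0, "grip": 80}, {"tx": 0.785, "ty": -0.52, "tz": 0, "wx": 0, "wy": 0, "wz": 0, "grip": 80}, {"tx": 0.785, "ty": -0.52, "tz": 0, "wx": 0, "wy": 0, "wz": 0, "grip": 80}, {"tx": 0, "ty": 0, "tz": 0.5, "wx": 0, "wy": 0, "wz": 0, "grip": 80}, {"tx": 0, "ty": 0, "tz": 0.7, "wx": 0, "wy": 0, "wz": 0, "grip": 80}, {"tx": 0, "ty": 0, "tz": 0, "wx": 0, "wy": 0, "wz": 0, "grip": 80}]}}

```text
time: 9.52
tcp_pos: [0.4478, -0.2061, 0.1473]
orientation: [3.136, -0.006, -2.921]
wrist_force: [0.6, 0.0, -0.3]
opening: 0.837
grasp_force: 0.0
```

```bash
python3 - <<'E'
from h import *
need([.4525,-.208,.030])
c=cam("top"); cv2.imwrite("pics/k3.png",cv2.resize(c["pixels"][130:210,210:320],None,fx=7,fy=7,interpolation=2))
E
```

```text
t 9.53 pos [ 0.4478 -0.2061  0.1473] rpy [ 179.67   -0.35 -167.37] j6 -2.33
tx -0.084 ty -0.058 tz 2.345
```

View pics/k3.png

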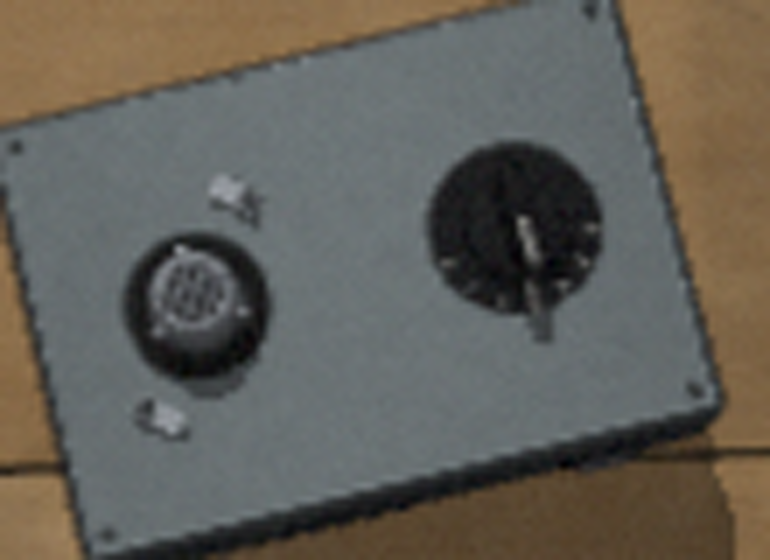

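The pointer line (520,220 to 530,250) runs straight into the long mark (543,330), so the damper is shut. Next is gripping the cell.

Call:
{"method": "servo_tool", "body": {"increments": [{"tx": -0.08, "ty": -0.06, "tz": 0, "wx": 0, "wy": 0, "wz": 0, "grip": 80}, {"tx": 0, "ty": 0, "tz": 0.7, "wx": 0, "wy": 0, "wz": 0, "grip": 80}, {"tx": 0, "ty": 0, "tz": 0.7, "wx": 0, "wy": 0, "wz": 0, "grip": 80}, {"tx": 0, "ty": 0, "tz": 0.5, "wx": 0, "wy": 0, "wz": 0, "grip": 80}, {"tx": 0, "ty": 0, "tz": 0.3, "wx": 0, "wy": 0, "wz": 0, "grip": 80}, {"tx": 0, "ty": 0, "tz": 0.1, "wx": 0, "wy": 0, "wz": 0, "grip": 80}, {"tx": 0, "ty": 0, "tz": 0, "wx": 0, "wy": 0, "wz": 0, "grip": 80}]}}

```text
time: 10.45
tcp_pos: [0.4558, -0.2098, 0.0375]
orientation: [-3.141, 0.001, -2.921]
wrist_force: [0.4, 0.6, 0.8]
opening: 0.843
grasp_force: 0.0
```

```bash
python3 -c "
from h import *
need([.4525,-.208,.030])"
```

```text
t 10.45 pos [ 0.4558 -0.2098  0.0375] rpy [-1.7995e+02  5.0000e-02 -1.6734e+02] j6 -2.33
tx 0.056 ty 0.050 tz 0.150
```

Call:
{"method": "servo_tool", "body": {"increments": [{"tx": 0.055, "ty": 0.05, "tz": 0.15, "wx": 0, "wy": 0, "wz": 0, "grip": 80}, {"tx": 0, "ty": 0, "tz": 0, "wx": 0, "wy": 0, "wz": 0, "grip": 70}, {"tx": 0, "ty": 0, "tz": 0, "wx": 0, "wy": 0, "wz": 0, "grip": 50}, {"tx": 0, "ty": 0, "tz": 0, "wx": 0, "wy": 0, "wz": 0, "grip": 50}, {"tx": 0, "ty": 0, "tz": 0, "wx": 0, "wy": 0, "wz": 0, "grip": 50}, {"tx": 0, "ty": 0, "tz": 0, "wx": 0, "wy": 0, "wz": 0, "grip": 40}, {"tx": 0, "ty": 0, "tz": 0, "wx": 0, "wy": 0, "wz": 0, "grip": 40}, {"tx": 0, "ty": 0, "tz": 0, "wx": 0, "wy": 0, "wz": 0, "grip": 40}], "grip_force": 40}}

```text
time: 11.45
tcp_pos: [0.4519, -0.2076, 0.0294]
orientation: [-3.142, 0.0, -2.921]
wrist_force: [-0.7, 0.6, 3.3]
opening: 0.584
grasp_force: 40.0
```

```bash
python3 -c "
from h import *
need([.4525,-.208,.030]); s=ctrl.sense(); print(s['opening']*95.1,s['grasp_force'],s['wrist_force'])"
```

```text
t 11.45 pos [ 0.4519 -0.2076  0.0294] rpy [-1.8000e+02  1.0000e-02 -1.6734e+02] j6 -2.33
tx -0.009 ty -0.009 tz -0.012
55.53657521747756 40.0007215118967 [-0.70887928  0.62748014  3.32565172]
```

```bash
python3 - <<'E'
from h import *
c=cam("top"); s=cam("side")
F=lambda X,Y:((X+.5)/7+209.5,(Y+.5)/7+129.5)
print("seal",onz(c,F(197,306),.086),"spigtop",onz(c,F(194,291),.112),"dial",onz(c,F(515.5,228),.0805))
G=lambda X,Y:((X+.5)/6+239.5,(Y+.5)/6+159.5)
print("side: seal",onz(s,G(115,98),.086),"spigtop",onz(s,G(118,50),.112),"dial",onz(s,G(262,234),.0805))
need([.4525,-.208,.18])
E
```

```text
seal [0.61775651 0.12632398 0.086     ] spigtop [0.61934882 0.12612968 0.112     ] dial [ 0.64790608 -0.00331159  0.0805    ]
side: seal [0.61577948 0.12602943 0.086     ] spigtop [0.61780231 0.12840813 0.112     ] dial [ 6.47158598e-01 -7.53489941e-05  8.05000000e-02]
t 11.55 pos [ 0.4519 -0.2076  0.0294] rpy [ 1.8000e+02  1.0000e-02 -1.6735e+02] j6 -2.33
tx -0.009 ty -0.009 tz -3.012
```

Call:
{"method": "servo_tool", "body": {"increments": [{"tx": 0, "ty": 0, "tz": -0.4, "wx": 0, "wy": 0, "wz": 0, "grip": 40}, {"tx": 0, "ty": 0, "tz": -0.9, "wx": 0, "wy": 0, "wz": 0, "grip": 40}, {"tx": 0, "ty": 0, "tz": -0.9, "wx": 0, "wy": 0, "wz": 0, "grip": 40}, {"tx": 0, "ty": 0, "tz": -0.8, "wx": 0, "wy": 0, "wz": 0, "grip": 40}, {"tx": -0.45, "ty": 0.55, "tz": 0, "wx": 0, "wy": 0, "wz": 0, "grip": 40}, {"tx": -0.68, "ty": 0.84, "tz": 0, "wx": 0, "wy": 0, "wz": 0, "grip": 40}, {"tx": -0.68, "ty": 0.84, "tz": 0, "wx": 0, "wy": 0, "wz": 0, "grip": 40}, {"tx": -0.68, "ty": 0.84, "tz": 0, "wx": 0, "wy": 0, "wz": 0, "grip": 40}, {"tx": -0.68, "ty": 0.84, "tz": 0, "wx": 0, "wy": 0, "wz": 0, "grip": 40}, {"tx": -0.68, "ty": 0.84, "tz": 0, "wx": 0, "wy": 0, "wz": 0, "grip": 40}, {"tx": -0.5, "ty": 0.63, "tz": 0, "wx": 0, "wy": 0, "wz": 0, "grip": 40}, {"tx": -0.33, "ty": 0.41, "tz": 0, "wx": 0, "wy": 0, "wz": 0, "grip": 40}]}}

```text
time: 13.05
tcp_pos: [0.6167, 0.1276, 0.1777]
orientation: [-3.141, -0.002, -2.919]
wrist_force: [0.0, -0.4, -1.7]
opening: 0.585
grasp_force: 40.0
```

Call:
{"method": "servo_tool", "body": {"increments": [{"tx": 0, "ty": 0, "tz": 0, "wx": 0, "wy": 0, "wz": 0, "grip": 40}, {"tx": 0, "ty": 0, "tz": 0, "wx": 0, "wy": 0, "wz": 0, "grip": 40}, {"tx": 0, "ty": 0, "tz": 0, "wx": 0, "wy": 0, "wz": 0, "grip": 40}]}}

```text
time: 13.42
tcp_pos: [0.6164, 0.1249, 0.1791]
orientation: [-3.141, -0.0, -2.922]
wrist_force: [0.1, 0.6, -2.1]
opening: 0.582
grasp_force: 40.0
```

```bash
python3 - <<'E'
from h import *
need([.617,.1263,.145])
s=ctrl.sense();print(s["wrist_force"],s["moment"],s["opening"])
c=cam("side"); p=proj(c,[.617,.1263,.15])[0].astype(int); print(p)
x,y=p-[50,40]; print(x,y); cv2.imwrite("pics/c4.png",cv2.resize(c["pixels"][y:y+85,x:x+110],None,fx=7,fy=7,interpolation=2))
E
```

```text
t 13.43 pos [0.6164 0.1249 0.1791] rpy [-1.7998e+02 -2.0000e-02 -1.6742e+02] j6 -1.68
tx -0.018 ty 0.024 tz 0.681
[ 0.14314402  0.63743759 -2.13620136] [0.02130235 0.04738976 0.01868541] 0.5818303146298159
[259 157]
209 117
```

View pics/c4.png

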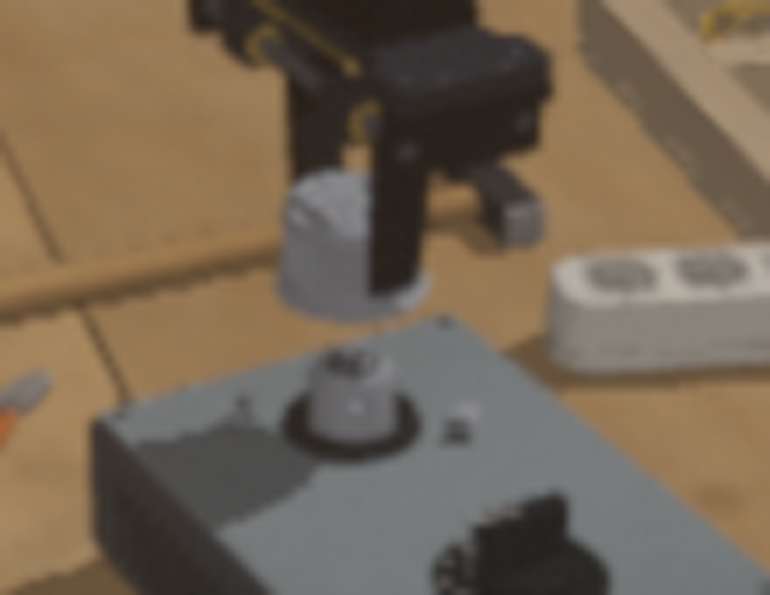

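The cell's bottom ellipse (centre ≈352,290) sits right above the spigot (≈353,395). Next I'll lower it gently.

Call:
{"method": "servo_tool", "body": {"increments": [{"tx": -0.018, "ty": 0.024, "tz": 0.3, "wx": 0, "wy": 0, "wz": 0, "grip": 40}, {"tx": 0, "ty": 0, "tz": 0.3, "wx": 0, "wy": 0, "wz": 0, "grip": 40}, {"tx": 0, "ty": 0, "tz": 0.1, "wx": 0, "wy": 0, "wz": 0, "grip": 40}, {"tx": 0, "ty": 0, "tz": 0.05, "wx": 0, "wy": 0, "wz": 0, "grip": 40}, {"tx": 0, "ty": 0, "tz": 0.05, "wx": 0, "wy": 0, "wz": 0, "grip": 40}, {"tx": 0, "ty": 0, "tz": 0.03, "wx": 0, "wy": 0, "wz": 0, "grip": 40}, {"tx": 0, "ty": 0, "tz": 0, "wx": 0, "wy": 0, "wz": 0, "grip": 40}, {"tx": 0, "ty": 0, "tz": 0, "wx": 0, "wy": 0, "wz": 0, "grip": 40}]}}

```text
time: 14.48
tcp_pos: [0.6175, 0.1275, 0.138]
orientation: [-3.142, 0.001, -2.921]
wrist_force: [-0.1, -0.4, -2.1]
opening: 0.581
grasp_force: 40.0
```

```bash
python3 - <<'E'
from h import *
need([.617,.1263,.132])
s=ctrl.sense();print(s["wrist_force"],s["moment"],s["opening"])
E
```

```text
t 14.47 pos [0.6175 0.1275 0.138 ] rpy [-1.8000e+02  3.0000e-02 -1.6734e+02] j6 -1.67
tx 0.014 ty -0.022 tz 0.119
[-0.08107545 -0.41386239 -2.147025  ] [0.03741146 0.03238835 0.04209643] 0.5813729338569535
```

Call:
{"method": "servo_tool", "body": {"increments": [{"tx": 0, "ty": -0.015, "tz": 0.04, "wx": 0, "wy": 0, "wz": 0, "grip": 40}, {"tx": 0, "ty": 0, "tz": 0.04, "wx": 0, "wy": 0, "wz": 0, "grip": 40}, {"tx": 0, "ty": 0, "tz": 0.03, "wx": 0, "wy": 0, "wz": 0, "grip": 40}, {"tx": 0, "ty": 0, "tz": 0.02, "wx": 0, "wy": 0, "wz": 0, "grip": 40}, {"tx": 0, "ty": 0, "tz": 0, "wx": 0, "wy": 0, "wz": 0, "grip": 40}, {"tx": 0, "ty": 0, "tz": 0, "wx": 0, "wy": 0, "wz": 0, "grip": 40}]}}

```text
time: 15.22
tcp_pos: [0.6176, 0.1267, 0.1317]
orientation: [-3.142, 0.0, -2.921]
wrist_force: [-1.4, -0.1, 2.8]
opening: 0.589
grasp_force: 40.0
```

```bash
python3 - <<'E'
from h import *
need([.617,.1263,.132])
s=ctrl.sense();print(s["wrist_force"],s["moment"],s["opening"])
E
```

```text
t 15.22 pos [0.6176 0.1267 0.1317] rpy [-1.8000e+02  2.0000e-02 -1.6734e+02] j6 -1.67
tx 0.013 ty -0.006 tz -0.007
[-1.40565529 -0.14355468  2.77597134] [0.00072278 0.34439379 0.05428762] 0.5886075243406678
```

Call:
{"method": "servo_tool", "body": {"increments": [{"tx": 0.01, "ty": 0, "tz": 0.03, "wx": 0, "wy": 0, "wz": 0.6, "grip": 40}, {"tx": 0, "ty": 0, "tz": 0.02, "wx": 0, "wy": 0, "wz": 0.6, "grip": 40}, {"tx": 0, "ty": 0, "tz": 0, "wx": 0, "wy": 0, "wz": 0.6, "grip": 40}, {"tx": 0, "ty": 0, "tz": 0, "wx": 0, "wy": 0, "wz": 0.6, "grip": 40}, {"tx": 0, "ty": 0, "tz": 0, "wx": 0, "wy": 0, "wz": 0.6, "grip": 40}, {"tx": 0, "ty": 0, "tz": 0, "wx": 0, "wy": 0, "wz": 0.6, "grip": 40}]}}

```text
time: 15.98
tcp_pos: [0.6188, 0.1265, 0.1315]
orientation: [-3.142, 0.005, 3.11]
wrist_force: [-1.0, -1.5, 7.4]
opening: 0.583
grasp_force: 40.0
```

```bash
python3 - <<'E'
from h import *
need([.617,.1263,.132])
s=ctrl.sense();print(s["wrist_force"],s["moment"],s["opening"])
E
```

```text
t 15.97 pos [0.6188 0.1265 0.1315] rpy [-180.      0.28  178.2 ] j6 -1.42
tx 0.037 ty -0.005 tz -0.011
[-0.95267039 -1.54905935  7.42833073] [-0.23673474  0.1627241   0.10397477] 0.5834369316662448
```

Call:
{"method": "servo_tool", "body": {"increments": [{"tx": 0.02, "ty": 0, "tz": 0.02, "wx": 0, "wy": 0, "wz": 0.8, "grip": 40}, {"tx": 0, "ty": 0, "tz": 0, "wx": 0, "wy": 0, "wz": 0.8, "grip": 40}, {"tx": 0, "ty": 0, "tz": 0, "wx": 0, "wy": 0, "wz": 0.8, "grip": 40}, {"tx": 0, "ty": 0, "tz": 0, "wx": 0, "wy": 0, "wz": 0.8, "grip": 40}]}}

```text
time: 16.48
tcp_pos: [0.6185, 0.1265, 0.1313]
orientation: [3.14, 0.007, 2.886]
wrist_force: [0.1, -1.7, 9.2]
opening: 0.587
grasp_force: 40.0
```

Call:
{"method": "servo_tool", "body": {"increments": [{"tx": 0.0, "ty": 0, "tz": 0, "wx": 0, "wy": 0, "wz": 0.8, "grip": 40}, {"tx": 0, "ty": 0, "tz": 0, "wx": 0, "wy": 0, "wz": 0.8, "grip": 40}, {"tx": 0, "ty": 0, "tz": 0, "wx": 0, "wy": 0, "wz": 0.8, "grip": 40}, {"tx": 0, "ty": 0, "tz": 0, "wx": 0, "wy": 0, "wz": 0.8, "grip": 40}]}}

```text
time: 16.98
tcp_pos: [0.6188, 0.1264, 0.1313]
orientation: [3.139, 0.007, 2.663]
wrist_force: [1.7, -1.6, 6.8]
opening: 0.584
grasp_force: 40.0
```

Call:
{"method": "servo_tool", "body": {"increments": [{"tx": 0.0, "ty": 0, "tz": 0, "wx": 0, "wy": 0, "wz": 0.8, "grip": 40}, {"tx": 0, "ty": 0, "tz": 0, "wx": 0, "wy": 0, "wz": 0.8, "grip": 40}, {"tx": 0, "ty": 0, "tz": 0, "wx": 0, "wy": 0, "wz": 0.8, "grip": 40}, {"tx": 0, "ty": 0, "tz": 0, "wx": 0, "wy": 0, "wz": 0.8, "grip": 40}]}}

```text
time: 17.48
tcp_pos: [0.6169, 0.1265, 0.128]
orientation: [3.14, 0.002, 2.439]
wrist_force: [2.1, -1.2, -0.5]
opening: 0.586
grasp_force: 40.0
```

It has dropped, so I'll check the torque and wait a moment.

Call:
{"method": "servo_tool", "body": {"increments": [{"tx": 0.0, "ty": 0, "tz": 0.04, "wx": 0, "wy": 0, "wz": 0, "grip": 40}, {"tx": 0, "ty": 0, "tz": 0.04, "wx": 0, "wy": 0, "wz": 0, "grip": 40}, {"tx": 0, "ty": 0, "tz": 0, "wx": 0, "wy": 0, "wz": 0, "grip": 40}]}}

```text
time: 17.85
tcp_pos: [0.6169, 0.1264, 0.1238]
orientation: [3.14, 0.002, 2.441]
wrist_force: [4.8, -1.5, -2.4]
opening: 0.583
grasp_force: 40.0
```

```bash
python3 - <<'E'
from h import *
need([.617,.1263,.110])
s=ctrl.sense();print(s["wrist_force"],s["moment"],s["opening"])
E
```

```text
t 17.85 pos [0.6169 0.1264 0.1238] rpy [1.7993e+02 1.2000e-01 1.3988e+02] j6 -0.75
tx -0.003 ty -0.000 tz 0.275
[ 4.76394361 -1.46400422 -2.40657761] [-0.40478271 -1.07848317 -0.05221007] 0.5832967819877309
```

Call:
{"method": "servo_tool", "body": {"increments": [{"tx": -0.023, "ty": 0.01, "tz": 0, "wx": 0, "wy": 0, "wz": 0, "grip": 40}, {"tx": 0, "ty": 0, "tz": 0.06, "wx": 0, "wy": 0, "wz": 0, "grip": 40}, {"tx": 0, "ty": 0, "tz": 0.08, "wx": 0, "wy": 0, "wz": 0, "grip": 40}, {"tx": 0, "ty": 0, "tz": 0.06, "wx": 0, "wy": 0, "wz": 0, "grip": 40}, {"tx": 0, "ty": 0, "tz": 0, "wx": 0, "wy": 0, "wz": 0, "grip": 40}, {"tx": 0, "ty": 0, "tz": 0, "wx": 0, "wy": 0, "wz": 0, "grip": 40}]}}

```text
time: 18.6
tcp_pos: [0.6171, 0.1263, 0.1139]
orientation: [-3.141, -0.0, 2.441]
wrist_force: [-0.1, -0.9, 0.9]
opening: 0.583
grasp_force: 40.0
```

```bash
python3 - <<'E'
from h import *
need([.617,.1263,.110])
s=ctrl.sense();print(s["wrist_force"],s["moment"],s["opening"])
E
```

```text
t 18.6 pos [0.6171 0.1263 0.1139] rpy [-1.7999e+02 -1.0000e-02  1.3986e+02] j6 -0.75
tx 0.001 ty -0.002 tz 0.078
[-0.06312068 -0.91507101  0.88782775] [-0.26453895 -0.06572387 -0.02593626] 0.5834583280257695
```

Call:
{"method": "servo_tool", "body": {"increments": [{"tx": 0, "ty": 0, "tz": 0, "wx": 0, "wy": 0, "wz": 0, "grip": 40}, {"tx": 0, "ty": 0, "tz": 0.06, "wx": 0, "wy": 0, "wz": 0, "grip": 40}, {"tx": 0, "ty": 0, "tz": 0.06, "wx": 0, "wy": 0, "wz": 0, "grip": 40}, {"tx": 0, "ty": 0, "tz": 0.06, "wx": 0, "wy": 0, "wz": 0, "grip": 40}, {"tx": 0, "ty": 0, "tz": 0.04, "wx": 0, "wy": 0, "wz": 0, "grip": 40}, {"tx": 0, "ty": 0, "tz": 0, "wx": 0, "wy": 0, "wz": 0, "grip": 40}, {"tx": 0, "ty": 0, "tz": 0, "wx": 0, "wy": 0, "wz": 0, "grip": 40}], "grip_force": 58}}

```text
time: 19.48
tcp_pos: [0.6173, 0.1263, 0.1094]
orientation: [-3.141, -0.001, 2.441]
wrist_force: [-16.1, -4.0, 32.0]
opening: 0.586
grasp_force: 58.0
```

Call:
{"method": "servo_tool", "body": {"increments": [{"tx": 0.023, "ty": -0.02, "tz": 0, "wx": 0, "wy": 0, "wz": 0, "grip": 40}, {"tx": 0, "ty": 0, "tz": 0, "wx": 0, "wy": 0, "wz": 0, "grip": 40}, {"tx": 0, "ty": 0, "tz": 0, "wx": 0, "wy": 0, "wz": 0, "grip": 40}, {"tx": 0, "ty": 0, "tz": 0, "wx": 0, "wy": 0, "wz": 0, "grip": 40}]}}

```text
time: 19.98
tcp_pos: [0.6172, 0.1263, 0.1094]
orientation: [3.14, 0.002, 2.441]
wrist_force: [-9.9, -2.6, 28.7]
opening: 0.584
grasp_force: 58.0
```

```bash
python3 - <<'E'
from h import *
need([.617,.1263,.110])
s=ctrl.sense();print(s["wrist_force"],s["moment"],s["opening"])
c=cam("side"); cv2.imwrite("pics/c5.png",cv2.resize(c["pixels"][125:235,205:325],None,fx=5,fy=5,interpolation=2))
E
```

```text
t 19.98 pos [0.6172 0.1263 0.1094] rpy [1.7991e+02 1.4000e-01 1.3988e+02] j6 -0.75
tx 0.003 ty -0.003 tz -0.012
[-9.86852025 -2.57118714 28.73483998] [-0.83010076  2.20638987 -0.04744673] 0.5840730705194699
```

View pics/c5.png

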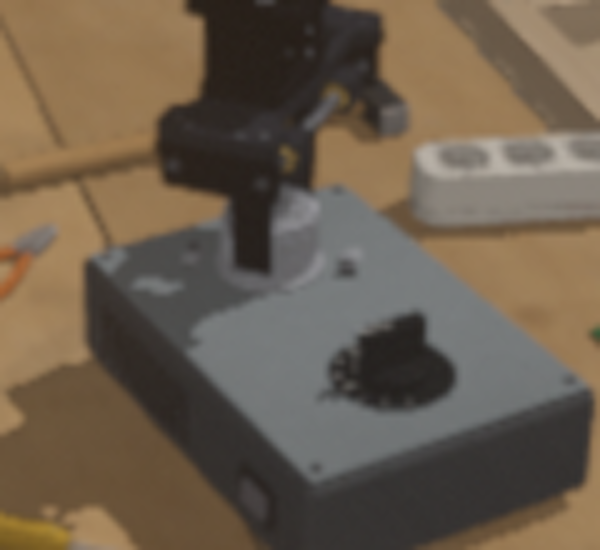

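The cell's flange lies flat on the plate (≈270,265), there is no gap, the knob is unmoved, and TCP z matches the home height. I'm handing the job in.

```bash
python3 -c "
from station import ticket
print(ticket.job_done())"
```

```text
the job is handed in; nothing more can be done
None
```

The damper is shut, and the filter cell is keyed over the pins and held pressed home against the seal at about 29 N; the job was handed in at about 20 s, but no verdict was returned.

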